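# Gauge a bearing sleeve, seat it and hold the split housing shut

## Task

Two brass sleeves look alike but only one is bored to size. Try them on the upright gauge pin: drop the one that will not go on into the white cup, and slide the one that fits right down the pin to prove it before you stand it on the spring washer in the seat of the housing half. Then fit the loose cap over the two dowels, press it down against the spring until the joint is closed, and finish while still holding it pressed shut for the screws; leave the screwdriver, hex key and glue bottle where they are.

Things in the scene. Friction and masses are not known exactly. Their poses are not given: they have to be found in the camera images.
- sleeve_a: brass sleeve standing upright, 34 mm outside, 30 mm long, 0.16 kg, both ends chamfered 2 mm, origin in the middle of its lower end, z along its axis; one of two alike: one has an 17.5 mm bore (slides over the 15 mm gauge pin), the other a 12.5 mm bore (stops on the pin's tip); they start in two places in either order, and which is which shows only on the pin or in the bore.
- sleeve_b: brass sleeve standing upright, 34 mm outside, 30 mm long, 0.16 kg, both ends chamfered 2 mm, origin in the middle of its lower end, z along its axis; one of two alike: one has an 17.5 mm bore (slides over the 15 mm gauge pin), the other a 12.5 mm bore (stops on the pin's tip); they start in two places in either order, and which is which shows only on the pin or in the bore.
- joint_face (a point): middle of the upper (joint) face of the grey housing half, 104 x 56 mm, clamped on a fixed steel nest plate 156 x 90 x 8 mm, face 44 mm above the bench. x along its length. At this point a seat 37 mm across opens upwards. Two 9 mm dowels stand 20 mm above the face (top 5 mm tapered) at (x,y) = (41,17) and (-41,-17) mm; plain tapped holes in the other corners
- washer (a joint): spring washer 33 mm across at the bottom of the housing's seat, m pressed down: 0 = free, its top 16 mm below the joint face; 6 mm travel; 5 N starts it, 10 N presses it 4 mm. The sleeve stands on it, 14 mm proud of the face, and the closed cap holds it 4 mm down. The washer moves straight down in the seat
- cap: loose grey upper half of the housing, 104 x 56 mm, 0.26 kg, lying joint side down; origin in the middle of its underside, x along its length. Flange 10 mm thick, middle 60 mm raised to 24 mm, sides flat, 56 mm apart there. Two 11 mm dowel holes at (41,17) and (-41,-17) mm (fits either way round); pocket 40 mm across, 10 mm deep underneath for the sleeve's top; 22 mm shaft hole above
- pin_foot (a point): foot of the gauge pin, on its axis: steel pin 15 mm across rising 40 mm above this point (top 8 mm tapers to 7 mm across), on a fixed round steel stand 62 mm across; this point is 14 mm above the bench, z up
- cup: loose white plastic cup, the reject cup: 63 mm across the rim, 52 mm at the foot, 40 mm high, open top, inside 45 to 56 mm across; origin in the middle of its foot
- driver: small screwdriver with red handle lying on the bench, 169 mm long; not to be moved
- hex_key: black L-shaped hex key lying on the bench, 83 x 26 mm; not to be moved
- glue: white glue bottle with red nozzle standing on the bench, 35 mm across, 96 mm tall; not to be moved

How it is judged:
On the way, in this order (a step that is already met when the one before it is completed fails the run):
1. the well-bored sleeve has been slid right down the gauge pin (horizontal distance between sleeve_a and pin_foot below 0.004 m and z of sleeve_a in the frame of pin_foot below 0.006 m), for 0.2 s.
2. that sleeve stands upright in the housing's seat (horizontal distance between sleeve_a and joint_face below 0.004 m and angle between sleeve_a's own z axis and vertical below 0.12 rad and z of sleeve_a in the frame of joint_face below -0.012 m), for 0.2 s.
At the end, for the whole second after the job is handed in: cap on both dowels, joint closed (gap under 1.5 mm, within 3 mm and 0.06 rad), fingers still pressing on it (over 3 N); under it the 17.5 mm bore sleeve upright in the seat, keeping the washer at least 2.5 mm down; the 12.5 mm bore sleeve in the upright white cup (horizontal distance between sleeve_a and joint_face below 0.004 m and angle between sleeve_a's own z axis and vertical below 0.12 rad and z of sleeve_a in the frame of joint_face below -0.017 m and horizontal distance between cap and joint_face below 0.003 m and angle between the x axis of cap and the x axis of joint_face, either way round below 0.06 rad and z of cap in the frame of joint_face below 0.0015 m and angle between cap's own z axis and vertical below 0.05 rad and value of joint washer above 0.0025 m and contact force between the fingers and cap above 3 N and linear speed of cap below 0.02 m/s and horizontal distance between sleeve_b and cup below 0.03 m and z of sleeve_b in the frame of cup between -0.005 and 0.035 m and angle between cup's own z axis and vertical below 0.2 rad); the arm keeps its last pose, push and grip.
It fails at once if the screwdriver, the hex key or the glue bottle is moved more than 3 cm (distance of any of driver, hex_key, glue from where it was at the start of the episode above 0.03 m).
It also fails if it takes over 67 s, if anything falls off the work surface, if the arm or the gripper's body presses on something with over 40 N, if the wrist force passes 120 N, or if a joint passes its speed limit or range.

## Robot

A 6-joint arm with a two-finger parallel gripper is mounted at the origin on a cart in front of the work surface, level with it; the furniture and walls round the work are solid. World frame = base frame: x ahead of the robot, y to its left, z up, the work surface at z = 0. Lengths are in m, angles in rad, forces in N, time in s.
With the tool pointing down it reaches from about 0.425 to 0.95 m from the base axis. Payload 3.5 kg.
Tool frame: the origin (TCP) lies midway between the tips of the shut fingers; the grasp point (between the pads) lies 19 mm behind it; z points along the fingers, y is the line along which they close (so a half turn about z gives the same grasp; the last joint's range is limited). The gripper opens to 85 mm and grips with 20 to 120 N. Pads are 22 mm wide; open, the fingers measure 114 mm over their backs; the gripper's body (76 mm by 85 mm) begins 54 mm behind the grasp point. The pads swing forward as they close: fully open they stand 13 mm farther back than shut.
Start: joints at [1.053, 0.286, 1.577, -0, 1.279, -0.15], TCP at [0.243, 0.63, 0.231] pointing down, gripper open.
Joint ranges: [-2.77, 2.77], [-0.9, 2.22], [0.21, 2.48], [-1.53, 4.67], [0.24, 2.81], [-2.84, 2.84]. Speed limits (rad/s): [2.79, 2.79, 3.14, 3.14, 3.14, 3.14].

## Interface

Orientations are given as a 3x3 rotation matrix whose columns are the frame's x, y, z axes.
In Python, from rig import arm gives the robot as it stands.
- The arm moves only by the tool jog_arm, called as name(argument=value, ...) on one line, values as JSON. Schema: {"type":"object","properties":{"steps":{"type":"array","items":{"type":"array","items":{"type":"number"},"minItems":5,"maxItems":5},"minItems":1,"maxItems":20},"only":{"type":"string"},"quiet":{"type":"boolean"},"lines":{"type":"string"}},"required":["steps"],"additionalProperties":false}. steps is a list of rows, 1 to 20 of them, each of 5 numbers: dx, dy, dz in m, then a turn about the tool's z in rad, then the finger opening in m; each row is the pose to reach, as a shift and turn from the pose commanded when the call began, along the tool's axes at that moment; what a row does not reach only later rows make up. A row lasts 1/8 s, in which the tool goes at most 0.0625 m and 0.188 rad, less where a joint would pass 70% of its speed; a pose out of reach is approached as far as the arm can. The fingers move at their own pace and stop on an object; the grip force is fixed at half the most. Time passes only in rows, so rows that do not move let the fingers close. The tool returns the time, the measured TCP pose, the force, the opening and the grip force at its end. only (a regular expression) keeps the lines of the reply that match it, lines (a string "A,B") keeps lines A to B, and quiet returns only ok. Input that does not fit is refused with a message, and nothing moves.
- arm.sense(): the state, without advancing time (a new reading comes with each control period).
- arm.camera(name): name is "scene" or "top" or "wrist"; returns a dict with "frame" (384x512x3 uint8, blue, green, red), "fx", "fy", "cx", "cy" (pixels), "k1" (the pictures are not rectified: a ray, as slopes to the right and down, at radius r is drawn at 1 + k1 r^2 times it, then the intrinsics apply), "rvec" (rotation vector, rad) and "tvec" (3), from world to camera coordinates, as OpenCV has them; the wrist camera has in their place "T_tool_cam" (4x4, takes a point from camera to tool coordinates, whose origin is the TCP and whose axes are the flange's). Camera axes: x right, y down, z forward; pixel columns grow to the right and rows downward; lengths in m; the calibration is good to about 2 mm. A picture is of the moment at which its call begins: read the wrist's pose just before it. There is no depth.
- arm.job_done(): hands the job in; it is judged then, once.
The state is a dict: "time_s": time; "joints": joint angles; "qd": joint speeds; "tau": joint torques, N m; "ee_pos": TCP position; "tool_rot": TCP orientation; "ft_force": force on the tool from outside, world axes, zero at the start; "torque": the same for the moment, N m; "grip_width": finger opening in m; "gripper_force": force on a finger pad.
Only numpy, scipy, OpenCV 4.12 (cv2) and the standard library are available. Lean on these libraries where they do the work, as an engineer would, in place of code of your own. Each camera call takes 0.05 s, during which the arm holds its last target. There are 200 camera calls.

## Working session

There is one attempt and no reset: what is moved stays moved. The work goes in short steps, Python scripts to look and compute and a tool call to move; the robot and the scene stay as the last step left them, time stands still between calls to the robot, and variables do not carry over. Pictures are saved under pics/ and viewed, at most 10 in all, crops included, and the job is handed in when it is done.

```bash
ls; mkdir -p pics; cat > h.py <<'E'
import numpy as np, cv2
from rig import arm
def ray(c,u,v,T=None):
    x=(u-c["cx"])/c["fx"]; y=(v-c["cy"])/c["fy"]
    rd=np.hypot(x,y); r=rd
    for _ in range(20): r=rd/(1+c["k1"]*r*r)
    s=r/rd if rd>0 else 1
    d=np.array([x*s,y*s,1.])
    if T is None:
        R=cv2.Rodrigues(np.array(c["rvec"],float))[0]; t=np.array(c["tvec"],float).ravel()
        return -R.T@t, R.T@d
    return T[:3,3],T[:3,:3]@d
def onplane(c,u,v,z,T=None):
    o,d=ray(c,u,v,T); return o+d*(z-o[2])/d[2]
def wristT(s,c):
    A=np.eye(4);A[:3,:3]=np.array(s["tool_rot"]);A[:3,3]=s["ee_pos"]
    return A@np.array(c["T_tool_cam"])
E
python3 - <<'E'
from h import *
import pickle
s=arm.sense();print(s["time_s"],s["ee_pos"],np.round(s["tool_rot"],3).tolist(),s["grip_width"])
ims={}
for n in("scene","top","wrist"):
    c=arm.camera(n);ims[n]=c;cv2.imwrite(f"pics/{n}0.png",c["frame"])
    print(n,{k:np.round(v,3).tolist() for k,v in c.items() if k!="frame"})
pickle.dump((s,ims),open("i0.pkl","wb"))
cv2.imwrite("pics/st0.png",cv2.resize(ims["top"]["frame"],(800,600)))
E
```

```text
pics
rig.py
0.0 [0.24231476 0.62929102 0.22992193] [[-0.933, 0.359, -0.001], [0.36, 0.933, -0.002], [0.0, -0.002, -1.0]] 0.08548485055074848
scene {'fx': 419.414, 'fy': 419.414, 'cx': 253.998, 'cy': 193.944, 'k1': -0.043, 'rvec': [2.054, -0.48, 0.295], 'tvec': [-0.537, 0.155, 1.0]}
top {'fx': 452.621, 'fy': 452.621, 'cx': 251.64, 'cy': 188.825, 'k1': -0.156, 'rvec': [1.676, -2.44, 0.353], 'tvec': [0.158, 0.548, 1.455]}
wrist {'fx': 272.765, 'fy': 272.765, 'cx': 252.278, 'cy': 195.092, 'k1': -0.029, 'T_tool_cam': [[0.0, -0.952, -0.305, 0.079], [1.0, 0.0, 0.0, 0.0], [0.0, -0.305, 0.952, -0.143], [0.0, 0.0, 0.0, 1.0]]}
```

View pics/st0.png

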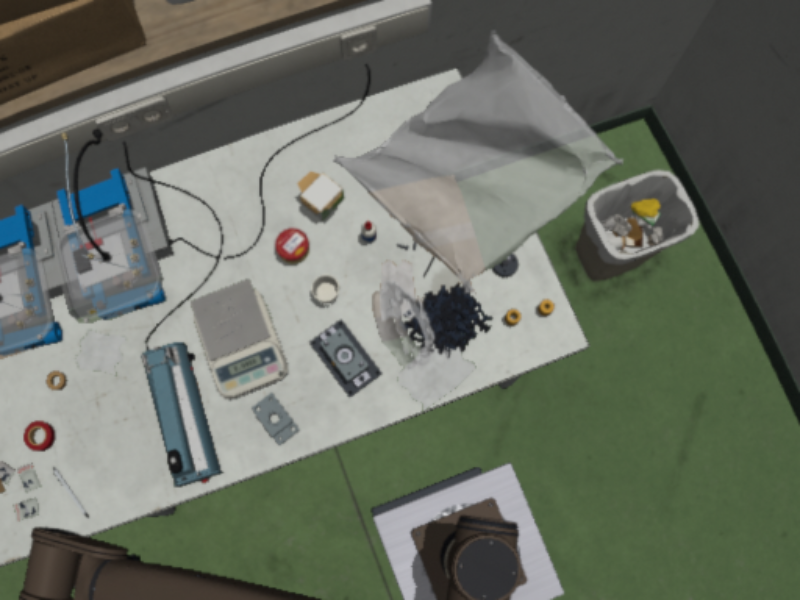

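View pics/scene0.png

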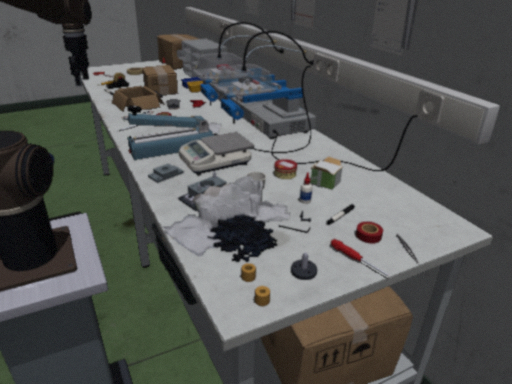

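The top view (800x600) shows the sleeves at (513,317) and (547,307), the pin stand at (505,264), cup (325,291), housing (345,357) and cap (275,418). The scene view confirms the sleeves near (248,271) and (262,295), and the pin at (305,265).

```bash
python3 - <<'E'
from h import *
import pickle
s,ims=pickle.load(open("i0.pkl","rb"))
c=ims["top"]
for n,u,v,z in[("s1",513,315,.03),("s2",547,306,.03),("pin",505,264,.014),("cup",325,291,.04),("house",345,356,.044),("cap",276,419,.02),("glue",369,231,.05)]:
    print(n,onplane(c,u/1.5625,v/1.5625,z)[:2].round(3))
c=ims["scene"]
for n,u,v,z in[("s1",248,267,.03),("s2",262,291,.03),("pin",305,267,.014),("drv",335,243,.01),("drvtip",385,275,.0),("hex",295,228,.0),("glue",306,200,0),("tape",370,232,0)]:
    print(n,onplane(c,u,v,z)[:2].round(3))
t=ims["top"]["frame"]
a=cv2.resize(t[175:295,155:275],(600,600),interpolation=cv2.INTER_CUBIC)
cv2.imwrite("pics/crop1.png",a)
E
```

```text
s1 [ 0.442 -0.287]
s2 [ 0.433 -0.368]
pin [ 0.563 -0.323]
cup [0.642 0.086]
house [0.486 0.095]
cap [0.414 0.282]
glue [ 0.737 -0.055]
s1 [ 0.441 -0.288]
s2 [ 0.434 -0.37 ]
pin [ 0.568 -0.328]
drv [ 0.69  -0.279]
drvtip [ 0.73  -0.421]
hex [ 0.642 -0.166]
glue [ 0.749 -0.055]
tape [ 0.813 -0.27 ]
```

View pics/crop1.png

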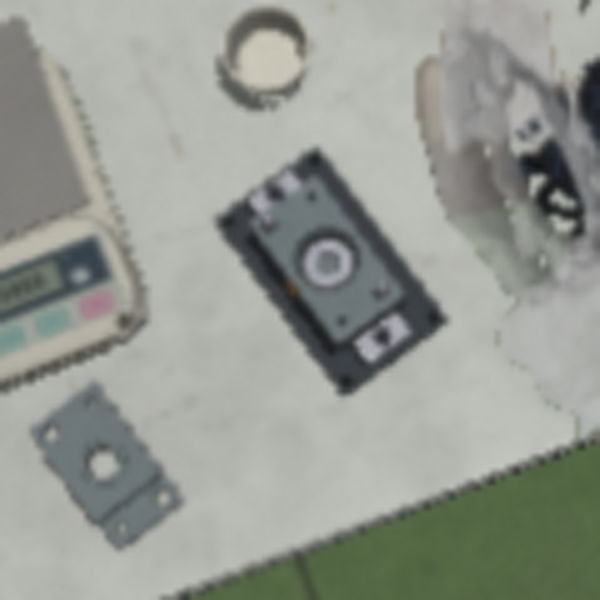

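The crop shows the cup rim centre near (262,60), the housing seat at (327,262), and the cap centre at (103,463). I'll move to a point between them for a wrist view.

```bash
cat >> h.py <<'E'
def go(x,y,z,yaw=None):
    """tool-axes shift to a world TCP point (from the measured pose); yaw = wanted world angle of tool y (mod pi)"""
    s=arm.sense();R=np.array(s["tool_rot"]);d=R.T@(np.array([x,y,z])-s["ee_pos"])
    out="d %.4f %.4f %.4f"%tuple(d)
    cy=np.arctan2(R[1,1],R[0,1])
    if yaw is not None: out+=" turn %.3f"%(-((yaw-cy+np.pi/2)%np.pi-np.pi/2))
    print(out,"len %.3f"%np.linalg.norm(d),"j6 %.2f"%s["joints"][5])
def look(name):
    import pickle
    s=arm.sense();c=arm.camera("wrist");T=wristT(s,c)
    pickle.dump((s,c,T),open(name+".pkl","wb"));cv2.imwrite(f"pics/{name}.png",c["frame"])
    return s,c,T
E
```

jog_arm(steps=[[-0.413, -0.354, 0, 0, 0.085], [-0.413, -0.354, 0, 0, 0.085], [-0.413, -0.354, 0, 0, 0.085], [-0.413, -0.354, 0, 0, 0.085], [-0.413, -0.354, 0, 0, 0.085], [-0.413, -0.354, 0, 0, 0.085], [-0.413, -0.354, 0, 0, 0.085], [-0.413, -0.354, 0, 0, 0.085], [-0.413, -0.354, 0, 0, 0.085], [-0.413, -0.354, 0, 0, 0.085]])

```text
time_s: 1.4
ee_pos: [0.5017, 0.1486, 0.231]
tool_rot: [[-0.931, 0.364, -0.0], [0.364, 0.931, -0.0], [0.0, -0.0, -1.0]]
ft_force: [-0.5, 0.4, -0.5]
grip_width: 0.0851
gripper_force: 0.0
```

```bash
python3 - <<'E'
from h import *
s,c,T=look("w1");print(s["ee_pos"],s["joints"],s["ft_force"])
E
```

```text
[0.50169512 0.14857981 0.23104125] [ 9.39991003e-02 -5.05769771e-02  1.94649722e+00 -2.77607805e-04
  1.24609374e+00 -1.10415009e+00] [-0.52994797  0.40454107 -0.50232757]
```

View pics/w1.png

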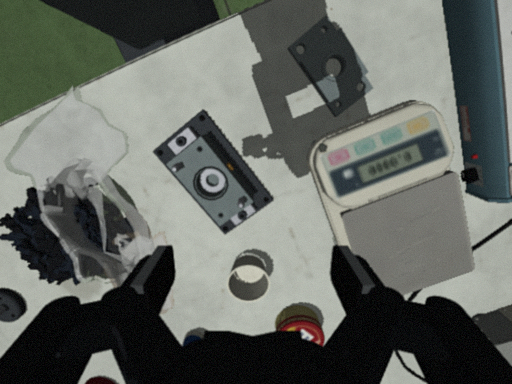

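The wrist view shows the housing seat at (211,181), the cap hole near (334,66), the cup rim near (250,275) and the glue at (195,337). I'll enlarge the housing and cap to get pixel features.

```bash
python3 - <<'E'
from h import *
import pickle
s,c,T=pickle.load(open("w1.pkl","rb"));f=c["frame"]
a=np.hstack([cv2.resize(f[105:240,145:278],None,fx=3,fy=3.,interpolation=2),cv2.resize(f[5:140,280:380],None,fx=3,fy=3.,interpolation=2)])
cv2.imwrite("pics/crop2.png",np.clip(a*1.5,0,255)[:, :800])
for n,u,v,z in[("seat",211,181,.044),("cap",334,66,.024),("cup",250,275,.04),("glue",195,337,.05)]: print(n,onplane(c,u,v,z,T).round(4))
E
```

```text
seat [0.4907 0.0977 0.044 ]
cap [0.4187 0.2848 0.024 ]
cup [0.638  0.0922 0.04  ]
glue [ 0.7036 -0.0231  0.05  ][ WARN:0@0.512] global loadsave.cpp:1063 imwrite_ Unsupported depth image for selected encoder is fallbacked to CV_8U.
```

View pics/crop2.png

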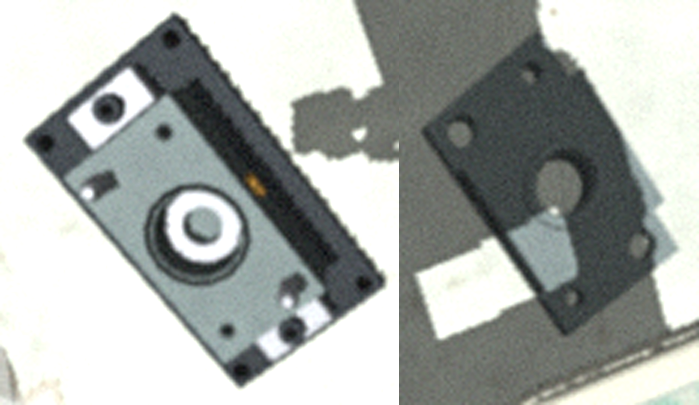

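```bash
python3 - <<'E'
from h import *
import pickle
s,c,T=pickle.load(open("w1.pkl","rb"))
P=lambda a,b,z,o:onplane(c,a/3+o[0],b/3+o[1],z,T)[:2]
H=(145,105);C=(280,5)
seat=P(198,235,.044,H);t1=P(163,132,.044,H);t2=P(227,330,.044,H);d1=P(88,192,.064,H);d2=P(289,299,.064,H)
print("seat",seat,"tapmid",(t1+t2)/2,np.linalg.norm(t1-t2),"dowmid",(d1+d2)/2,np.linalg.norm(d1-d2))
ang=lambda v:np.degrees(np.arctan2(v[1],v[0]))
b=np.degrees(np.arctan2(17,41))
print("tap ang",ang(t2-t1),"dow ang",ang(d2-d1),"b",b)
h=[P(61,132,.01,C),P(241,243,.01,C),P(131,72,.01,C),P(173,298,.01,C)]
print(h,(h[0]+h[1])/2,(h[2]+h[3])/2,np.linalg.norm(h[0]-h[1]),np.linalg.norm(h[2]-h[3]),ang(h[1]-h[0]),ang(h[3]-h[2]))
print("shaft",P(560-399,185,.024,C))
# sleeves
print("s1"); go(.445,-.33,.15,1.94)
E
```

```text
seat [0.49343948 0.09646738] tapmid [0.49303375 0.09579581] 0.08869149477827877 dowmid [0.49271308 0.09666132] 0.0889815131764965
tap ang -6.428645452792362 dow ang 39.0565876948703 b 22.520565602896887
[array([0.38550455, 0.25647459]), array([0.45235533, 0.31351089]), array([0.37490194, 0.28929215]), array([0.46329427, 0.28065146])] [0.41892994 0.28499274] [0.4190981 0.2849718] 0.08787585538940317 0.08881366207740997 40.47042215998184 -5.58314314071936
shaft [0.41926989 0.2842435 ]
s1
d -0.1218 -0.4677 0.0808 turn -0.740 len 0.490 j6 -1.10
```

jog_arm(steps=[[-0.156, -0.486, 0, 1.198, 0.085], [-0.156, -0.486, 0, 1.198, 0.085], [-0.156, -0.486, 0, 1.198, 0.085], [-0.156, -0.486, 0, 1.198, 0.085], [-0.156, -0.486, 0, 1.198, 0.085], [-0.156, -0.486, 0, 1.198, 0.085], [-0.156, -0.486, 0.02, 1.198, 0.085], [-0.156, -0.486, 0.06, 1.198, 0.085], [-0.156, -0.486, 0.08, 1.198, 0.085], [-0.156, -0.486, 0.08, 1.198, 0.085], [-0.156, -0.486, 0.08, 1.198, 0.085]])

```text
time_s: 2.82
ee_pos: [0.4725, -0.3573, 0.1522]
tool_rot: [[-0.007, 1.0, 0.001], [1.0, 0.007, -0.0], [-0.0, 0.001, -1.0]]
ft_force: [0.6, -0.4, 0.6]
grip_width: 0.0851
gripper_force: 0.0
```

```bash
python3 - <<'E'
from h import *
s,c,T=look("w2");print(s["joints"])
cv2.imwrite("pics/w2b.png",cv2.resize(c["frame"][0:300,40:440],(800,600),interpolation=2))
E
```

```text
[-8.18764150e-01  1.83280047e-01  1.85110310e+00  5.37629040e-04
  1.10671035e+00 -8.25625520e-01]
```

View pics/w2b.png

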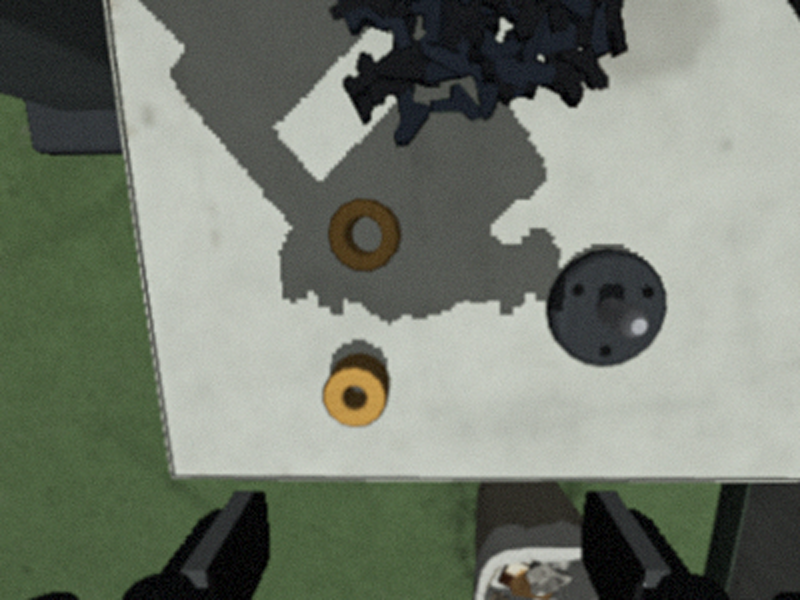

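The sleeve at crop (365,234) clearly has the wide bore, and the one at (355,397) has the narrow bore. The pin stand is centred at (606,306) with the pin tip at (639,326).

```bash
python3 - <<'E'
from h import *
import pickle
s,c,T=pickle.load(open("w2.pkl","rb"))
P=lambda a,b,z:onplane(c,a/2+40,b/2,z,T)
hsv=cv2.cvtColor(c["frame"],cv2.COLOR_BGR2HSV)
m=cv2.inRange(hsv,(8,110,40),(30,255,255));cs,_=cv2.findContours(m,0,2)
for k in cs:
    if cv2.contourArea(k)>200:
        print(cv2.minEnclosingCircle(k),cv2.boundingRect(k))
print("s1",P(365,234,.03),"s2",P(355,397,.03),"stand",P(606,306,.014),"tip",P(639,326,.054))
d=P(395,234,.03)-P(330,234,.03);print(np.linalg.norm(d))
x,y,_=P(365,234,.03);go(x,y,.10,0);go(x,y,.009,0)
E
```

```text
((319.6929931640625, 315.1140441894531), 12.779001235961914) (308, 304, 21, 24)
((218.0, 194.5), 17.923547744750977) (202, 177, 32, 36)
((221.18930053710938, 117.00084686279297), 17.922832489013672) (205, 100, 35, 35)
s1 [ 0.44354162 -0.28682259  0.03      ] s2 [ 0.43633488 -0.36750634  0.03      ] stand [ 0.56572495 -0.32225561  0.014     ] tip [ 0.568238   -0.32487454  0.054     ]
0.03052115442343941
d 0.0710 -0.0289 0.0529 turn 0.007 len 0.093 j6 -0.83
d 0.0711 -0.0291 0.1439 turn 0.007 len 0.163 j6 -0.83
```

jog_arm(steps=[[0.071, -0.029, 0.04, 0, 0.085], [0.071, -0.029, 0.09, 0, 0.085], [0.071, -0.029, 0.142, 0, 0.085], [0.071, -0.029, 0.142, 0, 0.085], [0.071, -0.029, 0.142, 0, 0.085], [0.071, -0.029, 0.142, 0, 0.03], [0.071, -0.029, 0.142, 0, 0.03], [0.071, -0.029, 0.142, 0, 0.03], [0.071, -0.029, 0.142, 0, 0.03], [0.071, -0.029, 0.142, 0, 0.03]])

```text
time_s: 4.12
ee_pos: [0.443, -0.2885, 0.011]
tool_rot: [[-0.005, 1.0, 0.001], [1.0, 0.005, -0.001], [-0.001, 0.001, -1.0]]
ft_force: [-1.7, 1.3, 6.6]
grip_width: 0.0316
gripper_force: 59.0
```

```bash
python3 - <<'E'
from h import *
go(.567,-.3235,.10,0)
E
```

```text
d -0.0357 0.1239 -0.0888 turn 0.005 len 0.157 j6 -0.77
```

jog_arm(steps=[[0, 0, -0.04, 0, 0.03], [0, 0, -0.088, 0, 0.03], [0, 0, -0.088, 0, 0.03]])

```text
time_s: 4.5
ee_pos: [0.4446, -0.29, 0.1019]
tool_rot: [[-0.005, 1.0, 0.007], [1.0, 0.005, -0.007], [-0.007, 0.007, -1.0]]
ft_force: [-0.8, -0.2, -2.0]
grip_width: 0.0316
gripper_force: 60.2
```

```bash
python3 - <<'E'
from h import *
s,c,T=look("w3")
go(.567,-.3235,.10,0)
cv2.imwrite("pics/w3b.png",cv2.resize(c["frame"][130:380,100:420],(640,500),interpolation=2))
E
```

```text
d -0.0355 0.1237 -0.0003 turn 0.005 len 0.129 j6 -0.77
```

View pics/w3b.png

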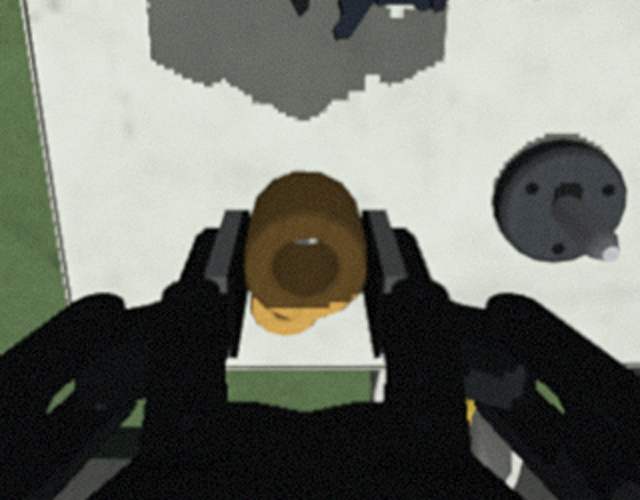

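The sleeve is held upright between the pads, with its bore centre at crop (305,266); the pin tip is at (610,255).

```bash
python3 - <<'E'
from h import *
import pickle
s,c,T=pickle.load(open("w3.pkl","rb"))
P=lambda a,b,z:onplane(c,a/2+100,b/2+130,z,T)
print(s["ee_pos"],"sl",P(305,266,.122),"ring",P(306,258,.122),"stand",P(560,197,.014),"tip",P(611,254,.054), "left",P(250,250,.12),P(365,250,.12))
E
```

```text
[ 0.44457718 -0.29002828  0.1018848 ] sl [ 0.44404484 -0.28734063  0.122     ] ring [ 0.44428878 -0.28497759  0.122     ] stand [ 0.56434144 -0.31843268  0.014     ] tip [ 0.56819353 -0.32495004  0.054     ] left [ 0.4297706 -0.2838584  0.12     ] [ 0.45962689 -0.28380828  0.12      ]
```

jog_arm(steps=[[-0.0355, 0.123, 0, 0, 0.03], [-0.0355, 0.123, 0, 0, 0.03], [-0.0355, 0.123, 0, 0, 0.03], [-0.0355, 0.123, 0, 0, 0.03], [-0.0355, 0.123, 0, 0, 0.03], [-0.0355, 0.123, 0.025, 0, 0.03]])

```text
time_s: 5.3
ee_pos: [0.5659, -0.3236, 0.0749]
tool_rot: [[-0.004, 1.0, 0.004], [1.0, 0.004, -0.003], [-0.004, 0.004, -1.0]]
ft_force: [0.2, -0.2, -2.1]
grip_width: 0.0318
gripper_force: 60.4
```

```bash
python3 - <<'E'
from h import *
go(.567,-.3255,.06,0)
s,c,T=look("w4");print(s["ft_force"])
a=c["frame"][130:380,100:420]
cv2.imwrite("pics/w4b.png",cv2.resize(a,(640,500),interpolation=2))
E
```

```text
d -0.0018 0.0010 0.0150 turn 0.004 len 0.015 j6 -0.68
[ 0.24981972 -0.18727973 -2.121249  ]
```

View pics/w4b.png

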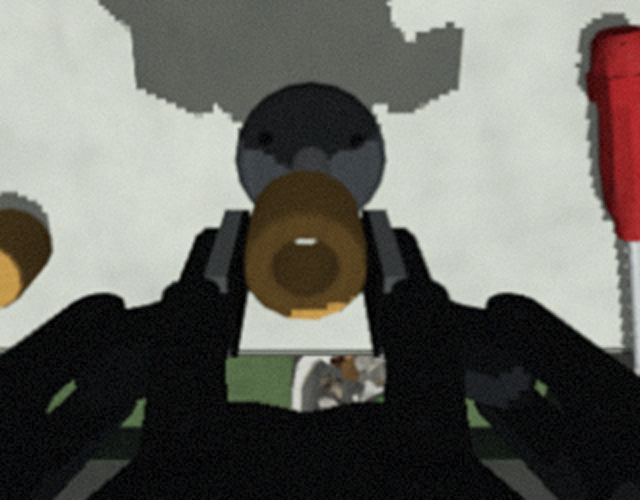

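The sleeve hangs just above the pin. The stand is at about crop (311,157) and the driver handle's left edge is at (593,100).

```bash
python3 - <<'E'
from h import *
import pickle
s,c,T=pickle.load(open("w4.pkl","rb"))
P=lambda a,b,z:onplane(c,a/2+100,b/2+130,z,T)[:2]
z=s["ee_pos"][2]
print("sl",P(305,266,z+.02),"stand",P(311,157,.014),"drv",P(593,100,.015),P(610,238,.01))
go(.5665,-.3245,.032,0)
E
```

```text
sl [ 0.56544933 -0.32108093] stand [ 0.56816677 -0.32172963] drv [ 0.6774046  -0.29742387] [ 0.69833001 -0.36047728]
d -0.0031 0.0035 0.0374 turn 0.004 len 0.038 j6 -0.68
```

jog_arm(steps=[[-0.0018, 0.0018, 0, 0, 0.03], [-0.0018, 0.0018, 0.01, 0, 0.03], [-0.0018, 0.0018, 0.02, 0, 0.03], [-0.0018, 0.0018, 0.03, 0, 0.03]])

```text
time_s: 5.85
ee_pos: [0.5675, -0.3247, 0.0421]
tool_rot: [[-0.005, 1.0, 0.001], [1.0, 0.005, -0.001], [-0.001, 0.001, -1.0]]
ft_force: [0.1, -0.3, -1.4]
grip_width: 0.0314
gripper_force: 60.4
```

On the pin with no contact. Going down to the foot.

jog_arm(steps=[[0, 0, 0.009, 0, 0.03], [0, 0, 0.015, 0, 0.03], [0, 0, 0.015, 0, 0.03], [0, 0, 0.015, 0, 0.03], [0, 0, 0.015, 0, 0.03]])

```text
time_s: 6.48
ee_pos: [0.5674, -0.3246, 0.0275]
tool_rot: [[-0.005, 1.0, 0.001], [1.0, 0.005, -0.001], [-0.001, 0.001, -1.0]]
ft_force: [2.0, -3.0, -3.6]
grip_width: 0.0319
gripper_force: 60.2
```

jog_arm(steps=[[0, 0, 0.001, 0, 0.03], [0, 0, 0.001, 0, 0.03], [0, 0, 0.001, 0, 0.03], [0, 0, -0.06, 0, 0.03], [0, 0, -0.12, 0, 0.03], [0.06, -0.01, -0.16, 0, 0.03], [0.12, -0.02, -0.16, 0, 0.03], [0.18, -0.03, -0.16, 0, 0.03], [0.24, -0.04, -0.16, 0, 0.03], [0.30, -0.05, -0.16, 0, 0.03], [0.36, -0.065, -0.16, 0, 0.03], [0.418, -0.074, -0.16, 0, 0.03], [0.418, -0.074, -0.12, 0, 0.03], [0.418, -0.074, -0.08, 0, 0.03], [0.418, -0.074, -0.06, 0, 0.03], [0.418, -0.074, -0.06, 0, 0.03]])

```text
time_s: 8.48
ee_pos: [0.488, 0.0935, 0.0847]
tool_rot: [[-0.005, 1.0, -0.008], [1.0, 0.005, 0.0], [0.0, -0.008, -1.0]]
ft_force: [-0.8, -0.5, -1.2]
grip_width: 0.0316
gripper_force: 64.3
```

```bash
python3 - <<'E'
from h import *
s,c,T=look("w5");print(s["ee_pos"],s["ft_force"])
cv2.imwrite("pics/w5b.png",cv2.resize(c["frame"][90:340,90:410],(768,600),interpolation=2))
E
```

```text
[0.48798839 0.09354477 0.08469037] [-0.80890904 -0.48064529 -1.24140952]
```

View pics/w5b.png

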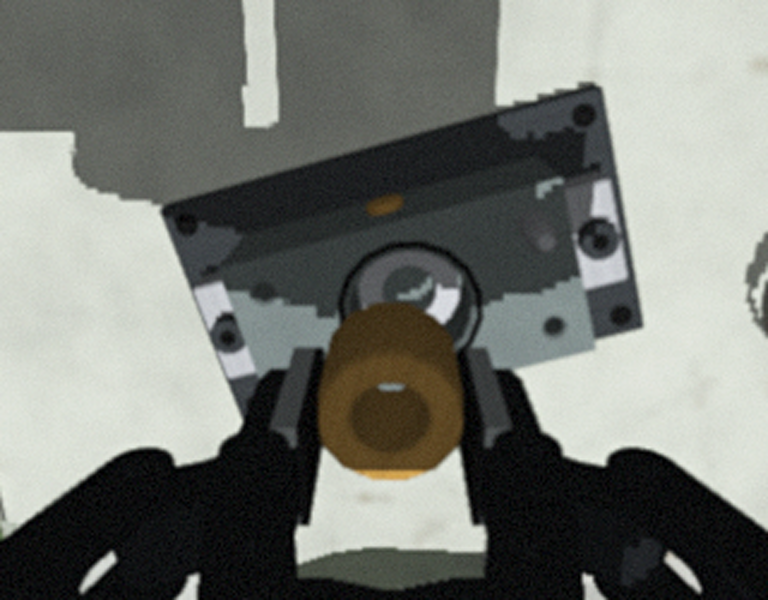

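The sleeve hangs over the housing. The seat's edge circle spans x 340..482 with its top at y 241, and the bore is at (390,418).

```bash
python3 - <<'E'
from h import *
import pickle
s,c,T=pickle.load(open("w5.pkl","rb"))
P=lambda a,b,z:onplane(c,a/2.4+90,b/2.4+90,z,T)[:2]
z=s["ee_pos"][2]
top=P(411,241,.044);l=P(340,309,.044);r=P(482,309,.044)
print("sl",P(390,418,z+.019),"seat",(l+r)/2,top-[0,.0185],np.linalg.norm(l-r))
a,b=P(264,291,.044),P(554,327,.044);print("taps",(a+b)/2,np.linalg.norm(a-b),np.degrees(np.arctan2(*(b-a)[::-1]))+22.52)
go(.4925,.094,.047,0)
E
```

```text
sl [0.48774509 0.09470123] seat [0.49359643 0.09536134] [0.49327502 0.09842249] 0.04310954273127712
taps [0.49334223 0.09529453] 0.08900470265029674 15.413854536203909
d 0.0006 0.0030 0.0394 turn 0.005 len 0.040 j6 -0.02
```

jog_arm(steps=[[0, 0, 0, 0, 0.03], [0, 0, 0, 0, 0.03], [0, 0, 0.01, 0, 0.03]])

```text
time_s: 8.9
ee_pos: [0.4925, 0.0932, 0.0787]
tool_rot: [[-0.005, 1.0, 0.004], [1.0, 0.005, -0.0], [-0.0, 0.004, -1.0]]
ft_force: [-0.7, -0.5, -2.1]
grip_width: 0.0317
gripper_force: 64.3
```

```bash
python3 -c "
from h import *
go(.4935,.0938,.047,0)"
```

```text
d 0.0006 0.0009 0.0317 turn 0.005 len 0.032 j6 -0.02
```

jog_arm(steps=[[0.0005, 0.0003, 0.01, 0, 0.03], [0.0005, 0.0003, 0.015, 0, 0.03], [0.0005, 0.0003, 0.02, 0, 0.03], [0.0005, 0.0003, 0.025, 0, 0.03], [0.0005, 0.0003, 0.029, 0, 0.03], [0.0005, 0.0003, 0.029, 0, 0.03]])

```text
time_s: 9.65
ee_pos: [0.4918, 0.0939, 0.0482]
tool_rot: [[-0.005, 1.0, 0.001], [1.0, 0.005, 0.0], [0.0, 0.001, -1.0]]
ft_force: [1.7, 0.4, -2.1]
grip_width: 0.0317
gripper_force: 64.2
```

jog_arm(steps=[[0.0005, 0.0003, 0.003, 0, 0.03], [0.0005, 0.0003, 0.003, 0, 0.03], [0.0005, 0.0003, 0.003, 0, 0.05], [0.0005, 0.0003, 0.003, 0, 0.05], [0.0005, 0.0003, 0.003, 0, 0.05], [0, 0, -0.03, 0, 0.05], [0, 0, -0.08, 0, 0.05], [-0.01, 0, -0.14, 0, 0.05], [-0.01, 0, -0.14, 0, 0.05]])

```text
time_s: 10.78
ee_pos: [0.4952, 0.0833, 0.1949]
tool_rot: [[-0.005, 1.0, 0.013], [1.0, 0.005, -0.001], [-0.001, 0.013, -1.0]]
ft_force: [1.0, 1.0, -0.4]
grip_width: 0.0501
gripper_force: 0.0
```

```bash
python3 - <<'E'
from h import *
s,c,T=look("w6");z=s["ee_pos"][2];print(s["ee_pos"],s["ft_force"])
hsv=cv2.cvtColor(c["frame"],cv2.COLOR_BGR2HSV)
m=cv2.inRange(hsv,(8,110,40),(30,255,255));cs,_=cv2.findContours(m,0,2)
for k in cs:
    if cv2.contourArea(k)>150:
        (u,v),r=cv2.minEnclosingCircle(k);print(u,v,r,cv2.boundingRect(k),onplane(c,u,v,.058,T))
cv2.imwrite("pics/w6b.png",cv2.resize(c["frame"][20:340,60:460],(750,600),interpolation=2))
go(.5,-.25,.2,0);go(.436,-.3675,.2,0)
E
```

```text
[0.49523811 0.08328266 0.19492127] [ 1.02836886  1.04168455 -0.37848443]
248.13829040527344 171.94680786132812 17.18682861328125 (233, 155, 32, 35) [0.49191654 0.09769119 0.058     ]
486.0 158.5 17.923547744750977 (474, 142, 20, 34) [0.74590836 0.11348094 0.058     ]
d -0.3336 0.0052 -0.0083 turn 0.005 len 0.334 j6 -0.04
d -0.4508 -0.0593 -0.0087 turn 0.005 len 0.455 j6 -0.04
```

jog_arm(steps=[[-0.06, 0, -0.01, 0, 0.085], [-0.12, 0, -0.01, 0, 0.085], [-0.18, 0, -0.01, 0, 0.085], [-0.24, -0.005, -0.01, 0, 0.085], [-0.30, -0.02, -0.01, 0, 0.085], [-0.36, -0.035, -0.01, 0, 0.085], [-0.42, -0.05, -0.01, 0, 0.085], [-0.45, -0.059, 0.03, 0, 0.085], [-0.45, -0.059, 0.085, 0, 0.085], [-0.45, -0.059, 0.085, 0, 0.085], [-0.45, -0.059, 0.085, 0, 0.085], [-0.45, -0.059, 0.085, 0, 0.085]])

```text
time_s: 12.32
ee_pos: [0.4362, -0.3674, 0.1061]
tool_rot: [[-0.006, 1.0, 0.003], [1.0, 0.006, -0.004], [-0.004, 0.003, -1.0]]
ft_force: [0.7, -0.2, 0.3]
grip_width: 0.0852
gripper_force: 0.0
```

```bash
python3 - <<'E'
from h import *
s=arm.sense();print(s["ee_pos"])
go(.436,-.3675,.011,0)
E
```

```text
[ 0.43619168 -0.36741227  0.10610204]
d 0.0003 -0.0005 0.0951 turn 0.006 len 0.095 j6 -0.88
```

jog_arm(steps=[[0, 0, 0.05, 0, 0.085], [0, 0, 0.093, 0, 0.085], [0, 0, 0.093, 0, 0.085], [0, 0, 0.093, 0, 0.085], [0, 0, 0.093, 0, 0.03], [0, 0, 0.093, 0, 0.03], [0, 0, 0.093, 0, 0.03], [0, 0, 0.093, 0, 0.03], [0, 0, 0.093, 0, 0.03], [0, 0, 0.04, 0, 0.03], [0, 0, -0.02, 0, 0.03], [0.02, 0.01, -0.08, 0, 0.03], [0.08, 0.04, -0.08, 0, 0.03], [0.135, 0.065, -0.08, 0, 0.03], [0.19, 0.09, -0.08, 0, 0.03], [0.245, 0.115, -0.08, 0, 0.03], [0.30, 0.14, -0.08, 0, 0.03], [0.355, 0.165, -0.08, 0, 0.03], [0.41, 0.19, -0.08, 0, 0.03], [0.44, 0.203, -0.06, 0, 0.03]])

```text
time_s: 14.82
ee_pos: [0.6372, 0.0773, 0.1647]
tool_rot: [[-0.007, 1.0, 0.004], [1.0, 0.007, 0.0], [0.0, 0.004, -1.0]]
ft_force: [0.6, -0.5, -1.6]
grip_width: 0.0317
gripper_force: 60.3
```

jog_arm(steps=[[0, 0, 0, 0, 0.03], [0, 0, 0, 0, 0.03], [0, 0, 0, 0, 0.03]])

```text
time_s: 15.2
ee_pos: [0.6356, 0.0732, 0.164]
tool_rot: [[-0.003, 1.0, 0.001], [1.0, 0.003, -0.0], [-0.0, 0.001, -1.0]]
ft_force: [0.3, -0.4, -1.6]
grip_width: 0.0319
gripper_force: 60.3
```

```bash
python3 - <<'E'
from h import *
s,c,T=look("w7");print(s["ee_pos"],s["ft_force"])
cv2.imwrite("pics/w7b.png",cv2.resize(c["frame"][60:380,60:460],(750,600),interpolation=2))
go(.638,.092,.16,0)
E
```

```text
[0.63557218 0.07319125 0.16397285] [ 0.31312585 -0.44316795 -1.63721258]
d 0.0188 0.0024 0.0041 turn 0.003 len 0.019 j6 -0.05
```

View pics/w7b.png

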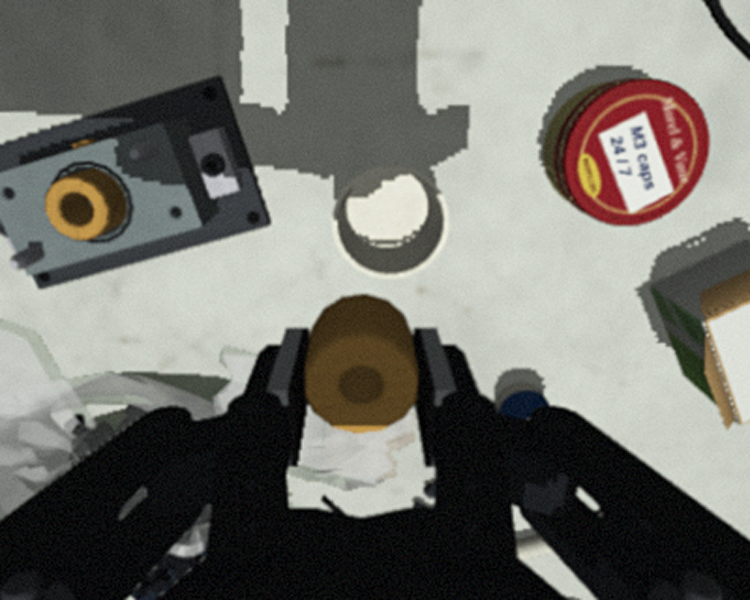

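The good sleeve stands in the seat at (78,207), and the cup rim is centred near (390,221), spanning x 333..446. The reject sleeve is held.

```bash
python3 - <<'E'
from h import *
import pickle
s,c,T=pickle.load(open("w7.pkl","rb"))
P=lambda a,b,z:onplane(c,a/1.875+60,b/1.875+60,z,T)[:2]
l,r,b=P(333,221,.04),P(446,221,.04),P(390,277,.04)
print("cup",(l+r)/2,b+[0,.0315],np.linalg.norm(l-r),"sleeve",P(361,384,s["ee_pos"][2]+.019))
print("good",P(78,207,.058))
go(.642,.096,.046,0)
E
```

```text
cup [0.65057897 0.08459589] [0.6515159  0.08397277] 0.06082062347402295 sleeve [0.63518482 0.07397857]
good [0.49313566 0.09594035]
d 0.0228 0.0063 0.1181 turn 0.003 len 0.120 j6 -0.05
```

jog_arm(steps=[[0.010, 0.0155, 0.04, 0, 0.03], [0.010, 0.0155, 0.08, 0, 0.03], [0.010, 0.0155, 0.10, 0, 0.03], [0.010, 0.0155, 0.116, 0, 0.03], [0.010, 0.0155, 0.116, 0, 0.03], [0.010, 0.0155, 0.116, 0, 0.03]])

```text
time_s: 16.0
ee_pos: [0.6522, 0.0844, 0.049]
tool_rot: [[-0.005, 1.0, 0.003], [1.0, 0.005, -0.0], [-0.0, 0.003, -1.0]]
ft_force: [1.0, -0.1, -2.0]
grip_width: 0.0314
gripper_force: 60.3
```

jog_arm(steps=[[0.010, 0, 0, 0, 0.055], [0, 0, 0, 0, 0.055], [0, 0, 0, 0, 0.055], [0, 0, -0.05, 0, 0.055], [0, 0, -0.10, 0, 0.07], [0.02, -0.03, -0.13, 0.18, 0.085], [0.06, -0.07, -0.13, 0.36, 0.085], [0.10, -0.11, -0.13, 0.54, 0.085], [0.14, -0.15, -0.13, 0.72, 0.085], [0.17, -0.20, -0.13, 0.90, 0.085], [0.20, -0.233, -0.13, 1.08, 0.085], [0.20, -0.233, -0.13, 1.27, 0.085], [0.20, -0.233, -0.13, 1.27, 0.085], [0.20, -0.233, -0.13, 1.27, 0.085], [0.20, -0.233, -0.13, 1.27, 0.085]])

```text
time_s: 17.88
ee_pos: [0.4175, 0.283, 0.1774]
tool_rot: [[0.953, 0.301, 0.0], [0.301, -0.953, 0.0], [0.0, 0.0, -1.0]]
ft_force: [-0.3, -1.1, -0.4]
grip_width: 0.0851
gripper_force: 0.0
```

```bash
python3 - <<'E'
from h import *
import pickle
s,c,T=look("w8");print(s["ee_pos"],s["joints"][5])
c=arm.camera("top");pickle.dump(c,open("t8.pkl","wb"))
hsv=cv2.cvtColor(c["frame"],cv2.COLOR_BGR2HSV)
m=cv2.inRange(hsv,(8,110,40),(30,255,255));cs,_=cv2.findContours(m,0,2)
for k in cs:
    (u,v),r=cv2.minEnclosingCircle(k)
    if 150<u<360 and 150<v<260: print("brass",u,v,r,onplane(c,u,v,.03),onplane(c,u,v,.058))
print(onplane(c,325/1.5625,291/1.5625,.04))
E
```

```text
[0.4174548  0.28298254 0.17735017] 1.6589170220508433
brass 213.0 233.0 9.999999747378752e-05 [0.48201497 0.12553246 0.03      ] [0.47615857 0.12522147 0.058     ]
brass 219.77777099609375 226.0833282470703 5.228299617767334 [0.49638092 0.09565083 0.03      ] [0.49025997 0.0958901  0.058     ]
brass 206.90625 184.78125 5.219692230224609 [0.65166005 0.0875495  0.03      ] [0.64267967 0.08793796 0.058     ]
brass 186.5 167.0 0.5001000165939331 [0.74039905 0.13370177 0.03      ] [0.72978457 0.13324035 0.058     ]
brass 183.0 166.0 9.999999747378752e-05 [0.74851857 0.14422533 0.03      ] [0.73775458 0.14357011 0.058     ]
brass 181.0 165.0 9.999999747378752e-05 [0.75470893 0.14973935 0.03      ] [0.74383094 0.1489826  0.058     ]
brass 193.0 163.5 3.9052248001098633 [0.74453074 0.10769771 0.03      ] [0.73384018 0.10771515 0.058     ]
brass 191.5 160.5 3.5356338024139404 [0.75727407 0.10905733 0.03      ] [0.74634884 0.10904973 0.058     ]
[0.64205902 0.08588496 0.04      ]
```

```bash
cat > hol.py <<'E'
from h import *
def proj(c,T,p):
    q=np.linalg.inv(T)@np.r_[p,1]; x,y=q[0]/q[2],q[1]/q[2]; k=1+c["k1"]*(x*x+y*y)
    return c["cx"]+c["fx"]*x*k, c["cy"]+c["fy"]*y*k
def patch(c,T,p,w=.016,n=65):
    g=np.linspace(-w/2,w/2,n)
    mp=np.array([[proj(c,T,[p[0]+a,p[1]+b,p[2]]) for b in g] for a in g],np.float32)
    return cv2.cvtColor(cv2.remap(c["frame"],mp[...,0],mp[...,1],1),cv2.COLOR_BGR2GRAY),g
def blob(c,T,p,w=.016,bright=True):
    a,g=patch(c,T,p,w); a=cv2.GaussianBlur(a,(5,5),0)
    t,m=cv2.threshold(a,0,255,cv2.THRESH_OTSU+(0 if bright else 1))
    n,l,st,ce=cv2.connectedComponentsWithStats(m)
    i=min(range(1,n),key=lambda i:np.hypot(*(ce[i]-32))-0.03*st[i,4]**.5*10)
    d=g[1]-g[0]
    return np.array([p[0]+(ce[i][1]-32)*d,p[1]+(ce[i][0]-32)*d]),st[i,4]*d*d*1e6,t
E
python3 - <<'E'
from hol import *
import pickle
s,c,T=pickle.load(open("w8.pkl","rb"))
cc=np.array([.419,.285]);a=np.radians(17.4);R=np.array([[np.cos(a),-np.sin(a)],[np.sin(a),np.cos(a)]])
for h in[(41,17),(-41,-17),(41,-17),(-41,17)]:
    q=cc+R@np.array(h)/1000; b,A,t=blob(c,T,[*q,.01]); print(h,q,(R.T@(b-q)*1e3).round(2),"mm area",A.round(1),proj(c,T,[*q,.01]),t)
b,A,t=blob(c,T,[*cc,.024],.034);print("shaft",(R.T@(b-cc)*1e3).round(2),A)
go(.419,.285,.0015,np.radians(17.4+90))
E
```

```text
(41, 17) [0.45304016 0.31348276] [1.29 0.69] mm area 58.9 (np.float64(236.67727913511231), np.float64(140.0070527427461)) 163.0
(-41, -17) [0.38495984 0.25651724] [2.71 1.11] mm area 50.3 (np.float64(265.6265540901726), np.float64(208.40731367447285)) 155.0
(41, -17) [0.46320755 0.28103859] [0.28 0.3 ] mm area 225.6 (np.float64(266.90717274390965), np.float64(140.0929209440365)) 122.0
(-41, 17) [0.37479245 0.28896141] [ 0.26 -0.12] mm area 225.6 (np.float64(237.65889067786728), np.float64(208.32852355923887)) 108.0
shaft [0.68 2.82] 135.18652343750026
d 0.0022 -0.0014 0.1758 turn 0.002 len 0.176 j6 1.66
```

jog_arm(steps=[[0.0025, -0.002, 0.06, 0, 0.085], [0.0025, -0.002, 0.12, 0, 0.085], [0.0025, -0.002, 0.16, 0, 0.085], [0.0025, -0.002, 0.172, 0, 0.085], [0.0025, -0.002, 0.172, 0, 0.085], [0.0025, -0.002, 0.172, 0, 0.085]])

```text
time_s: 18.73
ee_pos: [0.4206, 0.2868, 0.0074]
tool_rot: [[0.954, 0.301, 0.004], [0.301, -0.954, 0.002], [0.004, -0.0, -1.0]]
ft_force: [-0.0, 0.5, 0.4]
grip_width: 0.085
gripper_force: 0.0
```

jog_arm(steps=[[-0.001, 0, 0.004, 0, 0.085], [-0.001, 0, 0.004, 0, 0.085], [-0.001, 0, 0.004, 0, 0.05], [-0.001, 0, 0.004, 0, 0.05], [-0.001, 0, 0.004, 0, 0.05], [-0.001, 0, 0.004, 0, 0.05], [-0.001, 0, 0.004, 0, 0.05]])

```text
time_s: 19.6
ee_pos: [0.4184, 0.2859, 0.0019]
tool_rot: [[0.954, 0.301, 0.001], [0.301, -0.954, 0.0], [0.001, 0.0, -1.0]]
ft_force: [-0.6, -1.0, 5.5]
grip_width: 0.0548
gripper_force: 66.5
```

jog_arm(steps=[[0, 0, -0.05, 0, 0.05], [0, 0, -0.10, 0, 0.05], [0, 0, -0.10, 0, 0.05], [0, 0, -0.10, 0, 0.05]])

```text
time_s: 20.1
ee_pos: [0.4162, 0.2851, 0.0993]
tool_rot: [[0.954, 0.301, -0.004], [0.301, -0.954, -0.001], [-0.004, 0.0, -1.0]]
ft_force: [-0.8, -0.0, -2.8]
grip_width: 0.055
gripper_force: 65.9
```

jog_arm(steps=[[0, 0, -0.05, 0.025, 0.05], [0.004, 0.05, -0.06, 0.025, 0.05], [0.008, 0.10, -0.06, 0.025, 0.05], [0.012, 0.16, -0.06, 0.025, 0.05], [0.016, 0.204, -0.04, 0.025, 0.05], [0.016, 0.204, 0, 0.025, 0.05], [0.016, 0.204, 0, 0.025, 0.05], [0.016, 0.204, 0, 0.025, 0.05], [0.016, 0.204, 0, 0.025, 0.05]])

```text
time_s: 21.22
ee_pos: [0.4953, 0.0966, 0.1026]
tool_rot: [[0.96, 0.278, 0.002], [0.278, -0.96, -0.0], [0.002, 0.001, -1.0]]
ft_force: [-0.2, 0.2, -2.8]
grip_width: 0.0548
gripper_force: 65.7
```

```bash
python3 - <<'E'
from hol import *
s,c,T=look("w9");p=np.array(s["ee_pos"]);R3=np.array(s["tool_rot"]);print(p,s["joints"][5])
for zt in(.012,):
  for h in[(41,17),(41,-17)]:
    q=p+R3@np.array([h[0]/1e3,h[1]/1e3,0]);q[2]=p[2]-.002+.010
    b,A,t=blob(c,T,q,.02,False);b2,A2,t2=blob(c,T,q,.02,True)
    f=lambda b:(R3[:2,:2].T@(b-q[:2])*1e3).round(2)
    print(h,"dark",f(b),A,"bright",f(b2),A2,t,proj(c,T,q))
# housing in view: dowel & sleeve
go(.4932,.0958,.06,np.radians(16.1+90))
E
```

```text
[0.49526564 0.09661261 0.10260502] 1.2801265970120281
(41, 17) dark [-0.13  0.32] 27.73437500000005 bright [0.65 0.11] 358.3007812500007 101.0 (np.float64(286.67626884511003), np.float64(183.06608689801644))
(41, -17) dark [-3.06 -1.14] 263.3789062500005 bright [5.39 2.02] 149.02343750000026 96.0 (np.float64(220.56493659022334), np.float64(183.04876492556488))
d -0.0024 0.0001 0.0428 turn 0.001 len 0.043 j6 1.28
```

jog_arm(steps=[[-0.002, 0, 0.02, 0, 0.05], [-0.002, 0, 0.03, 0, 0.05], [-0.002, 0, 0.03, 0, 0.05], [-0.002, 0, 0.03, 0, 0.05]])

```text
time_s: 21.78
ee_pos: [0.4932, 0.0956, 0.0721]
tool_rot: [[0.961, 0.277, 0.001], [0.277, -0.961, -0.0], [0.001, 0.0, -1.0]]
ft_force: [0.1, 0.5, -3.2]
grip_width: 0.0549
gripper_force: 65.8
```

```bash
python3 - <<'E'
from h import *
go(.4932,.0958,.06,np.radians(16.1+90))
E
```

```text
d 0.0001 -0.0002 0.0121 turn 0.000 len 0.012 j6 1.28
```

jog_arm(steps=[[0, 0, 0.004, 0, 0.05], [0, 0, 0.008, 0, 0.05], [0, 0, 0.011, 0, 0.05], [0, 0, 0.014, 0, 0.05], [0, 0, 0.014, 0, 0.05]])

```text
time_s: 22.4
ee_pos: [0.4923, 0.0955, 0.0569]
tool_rot: [[0.961, 0.277, -0.001], [0.277, -0.961, 0.0], [-0.001, -0.0, -1.0]]
ft_force: [-0.9, -0.4, -2.0]
grip_width: 0.0546
gripper_force: 65.8
```

jog_arm(steps=[[0, 0, 0.004, 0, 0.05], [0, 0, 0.007, 0, 0.05], [0, 0, 0.010, 0, 0.05], [0, 0, 0.012, 0, 0.05], [0, 0, 0.012, 0, 0.05], [0, 0, 0.012, 0, 0.05]])

```text
time_s: 23.15
ee_pos: [0.4927, 0.0954, 0.046]
tool_rot: [[0.961, 0.277, -0.0], [0.277, -0.961, -0.0], [-0.0, 0.0, -1.0]]
ft_force: [-3.5, -0.3, 6.1]
grip_width: 0.0546
gripper_force: 66.8
```

jog_arm(steps=[[0, 0, 0.001, 0, 0.05], [0, 0, 0.002, 0, 0.05], [0, 0, 0.002, 0, 0.05], [0, 0, 0.002, 0, 0.05]])

```text
time_s: 23.65
ee_pos: [0.4927, 0.0954, 0.0459]
tool_rot: [[0.961, 0.277, -0.002], [0.277, -0.961, -0.001], [-0.002, 0.0, -1.0]]
ft_force: [-10.9, -0.9, 17.8]
grip_width: 0.0548
gripper_force: 68.2
```

jog_arm(steps=[[0, 0, 0.001, 0, 0.05], [0, 0, 0.002, 0, 0.05], [0, 0, 0.002, 0, 0.05], [0, 0, 0.002, 0, 0.05]])

```text
time_s: 24.15
ee_pos: [0.4927, 0.0954, 0.0458]
tool_rot: [[0.961, 0.278, -0.004], [0.278, -0.961, -0.001], [-0.004, -0.0, -1.0]]
ft_force: [-15.8, -1.5, 29.9]
grip_width: 0.0545
gripper_force: 69.7
```

```bash
python3 -c "
from rig import arm
print(arm.job_done()); s=arm.sense(); print(s['time_s'],s['ee_pos'],s['ft_force'])"
```

```text
the job is handed in; nothing more can be done
None
the job is handed in; nothing more can be done
```

I handed the job in at about 24 s, but no verdict came back. The wide-bore sleeve went fully down the gauge pin and stood in the seat, the narrow-bore one is in the white cup, and I kept the cap gripped and pressed with about 30 N against a hard stop that puts its underside at the joint face. I told the sleeves apart by their bores in the camera view, so the narrow one was never tried on the pin.

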